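# Draw the plug gauge from a leaning tube and hold it

## Robot

A 6-joint arm with a two-finger parallel gripper is mounted at the origin on the work surface. World frame = base frame: x ahead of the robot, y to its left, z up, the work surface at z = 0. Lengths are in m, angles in degrees, forces in N, time in s.
With the tool pointing down it reaches from about 0.4 to 0.925 m from the base axis. Payload 12.5 kg.
Tool frame: the origin (TCP) lies midway between the tips of the shut fingers; the grasp point (between the pads) lies 19 mm behind it; y points along the fingers, x is the direction in which the jaws open and shut, and the axes are right-handed (so a half turn about y gives the same grasp; the last joint's range is limited). The gripper opens to 95 mm and grips with 3 to 60 N. Pads are 20 mm wide; open, the fingers measure 119 mm over their backs; the gripper's body (75 mm by 180 mm) begins 59 mm behind the grasp point.
Start: joints at [-74.691, 28.126, 89.318, -0, 62.55, -6.05], TCP at [0.228, -0.582, 0.215] pointing down, gripper open.
Joint ranges: [-177.58, 177.58], [-47.91, 125.51], [2.72, 160], [-65.01, 245.01], [3.68, 167.84], [-153.87, 153.87]. Speed limits (degrees/s): [127.2, 127.2, 159.86, 180, 180, 180].

## Interface

Orientations are given as [roll, pitch, yaw] about the fixed x, y, z axes, in that order (R = Rz(yaw) Ry(pitch) Rx(roll)).
In Python, from workcell import env gives the robot as it stands.
- The arm moves only by the shell command python3 -m creep 'ROWS' [FORCE]. ROWS is JSON, a list of rows, each an object of numbers: "grip": the opening in per cent of the stroke, from 0 (shut) to 100 (fully open); "tx", "ty", "tz": the shift along the tool's x, y, z in m; "spin": the turn about the tool's y in rad. In form: [{"grip": .., "tx": .., "ty": .., "tz": .., "spin": ..}, ...]. A call has 1 to 5 rows; each row is the pose to reach, as a shift and turn from the pose measured when the call began, along the tool's axes at that moment; what a row does not reach only later rows make up. A row lasts 1/10 s, in which the tool goes at most 50 mm and 8.59 degrees, less where a joint would pass 70% of its speed; a pose out of reach is approached as far as the arm can. A call with a gripper value outside its range is refused whole. The fingers move at their own pace and stop on an object; FORCE is the grip in N (left out, the last holds). Time passes only in rows, so rows that repeat a pose let the fingers close. It gives the time, the measured TCP pose, the force and the opening at its end, in the units of the state.
- env.read_state(): the state, without advancing time (a new reading comes with each control period).
- env.grab_frame(name): name is "scene" or "top"; returns a dict with "frame" (400x640x3 uint8, red, green, blue), "z_map" (400x640 float32, m along the optical axis (not along the pixel's ray), 0 where there is no reading), "mtx" (3x3 intrinsics, pixels), "k1" (the pictures are not rectified: a ray, as slopes to the right and down, at radius r is drawn at 1 + k1 r^2 times it, then the intrinsics apply), "rvec" (rotation vector, rad) and "tvec" (3), from world to camera coordinates, as OpenCV has them. Camera axes: x right, y down, z forward; pixel columns grow to the right and rows downward; lengths in m; the calibration is good to about 2 mm. A picture is of the moment at which its call begins.
- env.finish_job(): hands the job in, once; it reports no verdict.
The state is a dict: "t": time; "qpos": joint angles; "qvel": joint speeds; "effort": joint torques, N m; "eef_pos": TCP position; "ee_rot": TCP orientation; "contact_force": force on the tool from outside, world axes, zero at the start; "wrist_torque": the same for the moment, N m; "gripper_width": finger opening in m.
Only numpy, scipy, OpenCV 4.12 (cv2) and the standard library are available. Lean on these libraries where they do the work, as an engineer would, in place of code of your own. Each camera call takes 0.05 s, during which the arm holds its last target.

## Task

Lift the plywood guard board out of the front slot of the cradle, stand it on edge in a free slot of the wooden rack, right down in the slot, and let go of it. Then take the steel plug gauge by its handle and draw it straight along the leaning tube, without forcing it sideways, until the groove around its shaft is out and stands about 15 mm above the tube's mouth; do not take the gauge out of the tube at any time. Finish while still holding it there, steady and in line with the bore, and leave the bottle, jar, sanding block and spare board where they are.

Things in the scene. Friction and masses are not known exactly. Their poses are not given: they have to be found in the camera images.
- tube: Black tube, 54 mm outside, 130 mm long, bore 25.5 mm, fixed in a wooden cradle (base 250 x 130 x 20 mm) that never moves and stands to the robot's left or right. Origin: centre of its mouth (upper end), 150 mm above the bench. z: along the bore, out of the mouth, always leaning 20 degrees from vertical towards the cradle's front end, which has the board slot; y is level.
- gauge_handle (a point): Centre, on the axis, of the knurled round handle of the steel plug gauge: 28 mm diameter, 60 mm long (30 mm either way). z runs along the gauge, out of the tube. Below the handle is a collar, 40 mm diameter, 8 mm thick; its underside is 38 mm below this point and rests on the tube's mouth at the start.
- gauge_groove (a point): Centre, on the axis, of the turned groove (8 mm wide, 19 mm diameter) around the gauge's shaft, 55 mm below the collar's underside; hidden 55 mm down the bore at the start.
- gauge_foot (a point): Lower end of the gauge's shaft, on its axis, 110 mm below the collar's underside.
- board_mid (a point): Centre of the plywood guard board: 9 mm thick (its x axis), 100 mm wide (y), 130 mm high (z), about 0.08 kg, loose. It starts upright in a slot 28 mm deep and 11.5 mm wide across the front of the cradle, 110 mm level from the tube's mouth on the side to which the tube leans; its upper edge is 150 mm above the bench.
- rack: Fixed wooden rack, 185 mm (x) by 130 mm (y), 47 mm high; origin at the centre of its underside, z up. Three parallel slots run right across it along its y axis, centred at x = -50, 0 and +50 mm, each 15 mm wide and 35 mm deep, floor 12 mm above the bench. The slot at +50 mm holds the spare board; the other two are free.
- spare: Spare plywood board, 10 mm thick, 110 mm wide, 90 mm high, standing in the rack's slot at x = +50 mm; origin at the middle of its lower edge. Not to be moved.
- board: The same guard board; origin at the middle of its lower edge, axes as given for its centre.
- gauge: The whole plug gauge, 0.3 to 0.65 kg, loose; origin on the axis at the collar's underside, z along the axis up through the handle. Below the collar a 24 mm shaft runs 110 mm down the bore (1.5 mm play on the diameter). Only its weight and light friction hold it.
- glue: White glue bottle, 54 mm diameter, 140 mm high, standing on the bench; origin at the centre of its underside. Not to be moved.
- hardener: Small amber glass jar, 48 mm diameter, 60 mm high, standing on the bench; origin at the centre of its underside. Not to be moved.
- block: Cork sanding block, 100 x 60 x 33 mm, lying on the bench; origin at the centre of its underside. Not to be moved.
Mind the look-alikes: they are no part of the job. Leave any black or turquoise look-alike of the board alone. Leave any yellow look-alike of the gauge alone.

How it is judged (in metres and radians):
On the way, in this order (a step that is already met when the one before it is completed fails the run):
1. the guard board stands on edge down in a rack slot, let go and at rest (z of board_mid in the frame of rack between 0.068 and 0.083 m and y of board_mid in the frame of rack between -0.03 and 0.03 m and x of board_mid in the frame of rack between -0.08 and 0.08 m and angle between board_mid's own z axis and vertical below 0.22 rad and contact force between the fingers and board below 0.3 N and linear speed of board below 0.02 m/s), for 0.3 s.
2. then the gauge is drawn out of the tube far enough for its groove to appear (z of gauge_groove in the frame of tube above 0 m), for 0.1 s.
At the end, for the whole second after the job is handed in: Board on edge in a rack slot within 6 mm of its floor and 30 mm of mid-width, leaning under 0.22 rad, at rest, untouched; gauge gripped (over 3 N), still, groove centre 5 to 25 mm above the mouth along the bore, within 0.06 rad of the bore axis, pressing the tube with under 12 N (all of step 1 and z of gauge_groove in the frame of tube between 0.005 and 0.025 m and angle between the z axis of gauge and the z axis of tube, either way round below 0.06 rad and contact force between the fingers and gauge above 3 N and contact force between gauge and tube below 12 N and linear speed of gauge below 0.01 m/s); the arm keeps its last pose, push and grip.
It fails at once if the gauge leaves the tube (z of gauge_foot in the frame of tube above -0.005 m).
It fails at once if the gauge is forced against the tube with more than 30 N (contact force between gauge and tube above 30 N).
It fails at once if the bottle, jar, sanding block or spare board is moved by more than 25 mm (distance of any of glue, hardener, block, spare from where it was at the start of the episode above 0.025 m).
It also fails if it takes over 64 s, if anything falls off the work surface, if the arm or the gripper's body presses on something with over 40 N, if the wrist force passes 120 N, or if a joint passes its speed limit or range.

## Working session

There is one attempt and no reset: what is moved stays moved. The work goes in short steps, Python scripts to look and compute and a shell command to move; the robot and the scene stay as the last step left them, time stands still between calls to the robot, and variables do not carry over. Pictures are saved under pics/ and viewed, and the job is handed in when it is done.

```bash
ls; mkdir -p pics; python3 - <<'E'
from workcell import env
import cv2,numpy as np
print(env.read_state())
for n in ("scene","top"):
    f=env.grab_frame(n)
    cv2.imwrite(f"pics/{n}0.png",f["frame"][:,:,::-1])
    np.savez(f"{n}0.npz",**f)
    print(n,f["mtx"],f["k1"],f["rvec"],f["tvec"])
    R=cv2.Rodrigues(np.array(f["rvec"]))[0]; print(-R.T@np.array(f["tvec"]).ravel(),R)
E
```

```text
pics
{'t': 0.0, 'qpos': array([-7.46916383e+01,  2.81643507e+01,  8.93508743e+01, -5.57347727e-04,
        6.25490063e+01, -6.05083350e+00]), 'qvel': array([ 0.01232146, -0.08891825,  0.00532525,  0.05697763, -0.05567425,
       -0.02750219]), 'effort': array([-1.97630565e-03, -6.12650371e+01, -2.58179730e+01,  6.91940566e-02,
        4.82693198e-02, -1.42282779e-04]), 'eef_pos': array([ 0.22758225, -0.5818246 ,  0.21405504]), 'ee_rot': array([-8.99937209e+01,  6.39254942e-02, -6.86405441e+01]), 'contact_force': array([-0.18275218, -0.75006042, -0.40534679]), 'wrist_torque': array([-0.00175613,  0.01455187,  0.04727234]), 'gripper_width': 0.09504321286879894}
scene [[385.64647212   0.         317.13769278]
 [  0.         385.64647212 200.14504067]
 [  0.           0.           1.        ]] -7.330380772233493e-05 [ 1.91519764  1.52787335 -0.62008976] [-0.10190631 -0.32121143  1.40813013]
[ 1.211572   -0.18544856  0.7707751 ] [[ 0.22644055  0.9739672   0.01061022]
 [ 0.69109357 -0.15297913 -0.70639016]
 [-0.6863777   0.16728803 -0.70774315]]
top [[413.41498234   0.         317.86891545]
 [  0.         413.41498234 204.40497412]
 [  0.           0.           1.        ]] -0.061351142706984906 [ 2.21847578 -2.19230146  0.04989107] [-0.05090403  0.58519917  1.03456685]
[ 0.54561597 -0.03699223  1.05655697] [[ 0.01173139 -0.99990589  0.0071122 ]
 [-0.99919427 -0.01199546 -0.0383004 ]
 [ 0.03838211 -0.00665715 -0.99924096]]
```

View pics/scene0.png

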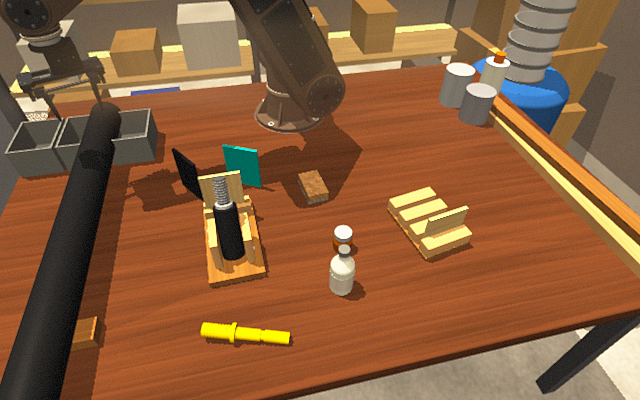

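View pics/top0.png

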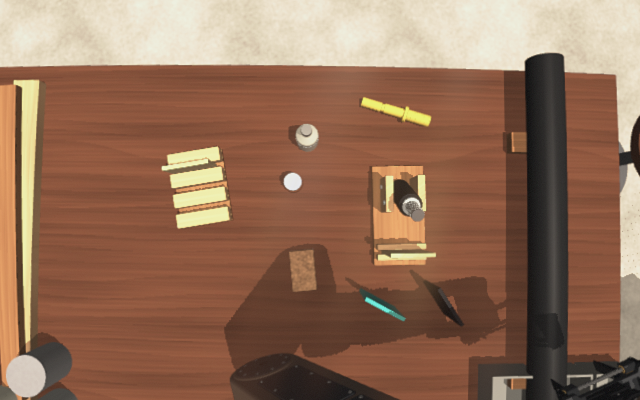

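The scene view shows the cradle with the gauge (handle about 221,190) and the board behind it (222,190). The rack is at (430,220) with the spare board in its nearest slot. The top view shows the board edge at about (405,256), the handle at (415,212) and the rack at (198,188). The black and turquoise boards and the yellow gauge are look-alikes. Next I'll measure.

```bash
cat > h.py <<'E'
import cv2,numpy as np
def load(n): return dict(np.load(n))
def cloud(f):
    K=np.array(f["mtx"]);D=np.array([float(f["k1"]),0,0,0]);h,w=f["z_map"].shape
    u,v=np.meshgrid(np.arange(w),np.arange(h))
    p=cv2.undistortPoints(np.stack([u,v],-1).reshape(-1,1,2).astype(float),K,D).reshape(h,w,2)
    z=f["z_map"].astype(float)
    c=np.dstack([p[...,0]*z,p[...,1]*z,z])
    R=cv2.Rodrigues(np.array(f["rvec"],float))[0];t=np.array(f["tvec"],float).ravel()
    P=(c-t)@R; P[z==0]=np.nan
    return P
def plane(f,px,zz):
    K=np.array(f["mtx"]);D=np.array([float(f["k1"]),0,0,0])
    p=cv2.undistortPoints(np.array(px,float).reshape(-1,1,2),K,D).reshape(-1,2)
    R=cv2.Rodrigues(np.array(f["rvec"],float))[0];t=np.array(f["tvec"],float).ravel()
    d=np.c_[p,np.ones(len(p))]@R; C=-R.T@t
    return C+d*((zz-C[2])/d[:,2])[:,None]
E
python3 - <<'E'
from h import *
np.set_printoptions(precision=4,suppress=True)
f=load("top0.npz");P=cloud(f);g=load("scene0.npz");Q=cloud(g)
for n,px in dict(table=(300,80),pipe1=(545,70),pipe2=(546,330),board=(405,252),handle=(415,212),spare=(188,164),rackblk=(202,198),glue=(307,135),jar=(292,182),blk=(302,270),teal=(385,307),black=(440,300),cradlebase=(400,228)).items():
    print(n,P[px[1],px[0]])
for n,px in dict(board=(222,178),handle=(221,190),pipe=(80,250),pipeend=(100,112),rack=(425,210)).items(): print('s',n,Q[px[1],px[0]])
# layers
for nm,F,A in(("top",f,P),("scene",g,Q)):
  for (lab,x0,x1,y0,y1,z0,z1) in (("rack top",.4,.75,.2,.5,.040,.054),("spare",.4,.75,.2,.5,.06,.12),("board top",.3,.5,-.35,-.1,.143,.158),("cradle base",.3,.7,-.4,-.1,.012,.026)):
    m=(A[...,0]>x0)&(A[...,0]<x1)&(A[...,1]>y0)&(A[...,1]<y1)&(A[...,2]>z0)&(A[...,2]<z1)
    q=A[m]
    if len(q)>5:
      r=cv2.minAreaRect(q[:,:2].astype(np.float32)); print(nm,lab,len(q),q.mean(0),r,q[:,2].max())
E
```

```text
table [0.909  0.0062 0.0016]
pipe1 [ 0.9074 -0.5786  0.1179]
pipe2 [ 0.2951 -0.579   0.1101]
board [ 0.4751 -0.2445  0.1095]
handle [ 0.5647 -0.2411  0.2168]
spare [0.6728 0.2602 0.1023]
rackblk [0.5968 0.2411 0.0451]
glue [ 0.737  -0.0169  0.1348]
jar [0.6375 0.0196 0.0584]
blk [ 0.4226 -0.0066  0.0327]
teal [ 0.353  -0.1963  0.1281]
black [ 0.3611 -0.3336  0.0859]
cradlebase [ 0.5285 -0.2512  0.0191]
s board [ 0.5622 -0.2388  0.2146]
s handle [ 0.58   -0.2448  0.1967]
s pipe [ 0.5976 -0.5619  0.099 ]
s pipeend [ 0.0656 -0.5936  0.1196]
s rack [0.6039 0.252  0.0452]
top rack top 2623 [0.6248 0.2574 0.0468] ((0.6240652203559875, 0.2531377673149109), (0.18723976612091064, 0.13037335872650146), 9.23160171508789) 0.05361055121510715
top spare 354 [0.6711 0.2651 0.0929] ((0.6725964546203613, 0.26771384477615356), (0.011369277723133564, 0.11010604351758957), 9.922351837158203) 0.1063279035743967
top board top 202 [ 0.4712 -0.2546  0.1498] ((0.4711286425590515, -0.25268107652664185), (0.009434979408979416, 0.10047028213739395), 1.1271181106567383) 0.1533575930709995
top cradle base 2777 [ 0.5543 -0.2375  0.0201] ((0.49056747555732727, -0.23529446125030518), (0.3997495472431183, 0.20351490378379822), 9.380444526672363) 0.025920152989270938
scene rack top 1715 [0.6358 0.2553 0.045 ] ((0.6241445541381836, 0.2545139193534851), (0.18665917217731476, 0.13155728578567505), 9.54640007019043) 0.0539672912571434
scene spare 531 [0.676  0.2659 0.0856] ((0.6727800965309143, 0.2692941129207611), (0.012808188796043396, 0.11306988447904587), 9.982504844665527) 0.10450132151097602
scene board top 150 [ 0.4729 -0.2518  0.1476] ((0.4719105362892151, -0.25221431255340576), (0.012943251989781857, 0.09861548990011215), 1.2079206705093384) 0.1510787137604676
scene cradle base 1759 [ 0.6065 -0.2402  0.0186] ((0.5081565380096436, -0.2765338718891144), (0.228368878364563, 0.36499929428100586), 84.52511596679688) 0.025982098958598716
```

```bash
python3 - <<'E'
from h import *
f=load("top0.npz")["frame"][:,:,::-1]
a=cv2.resize(f[150:320,340:480],None,fx=5,fy=5*0.7,interpolation=cv2.INTER_CUBIC)
cv2.imwrite("pics/topcr.png",cv2.resize(f[150:320,340:480],None,fx=3.5,fy=3.5,interpolation=cv2.INTER_CUBIC))
g=load("scene0.npz")["frame"][:,:,::-1]
cv2.imwrite("pics/scenecr.png",cv2.resize(g[140:290,160:310],None,fx=4,fy=4,interpolation=cv2.INTER_CUBIC))
E
```

```text
(no output)
```

View pics/topcr.png

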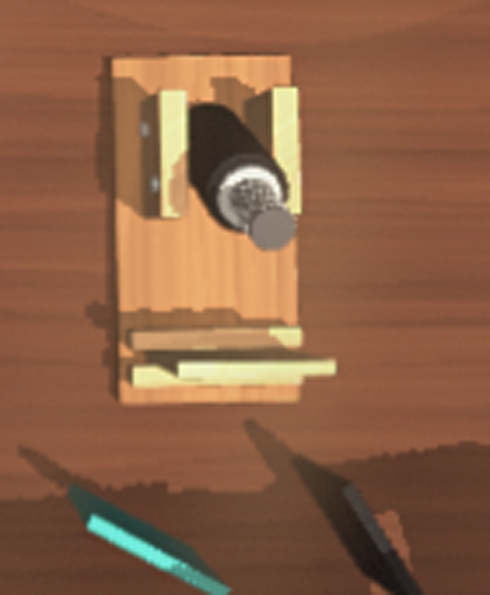

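View pics/scenecr.png

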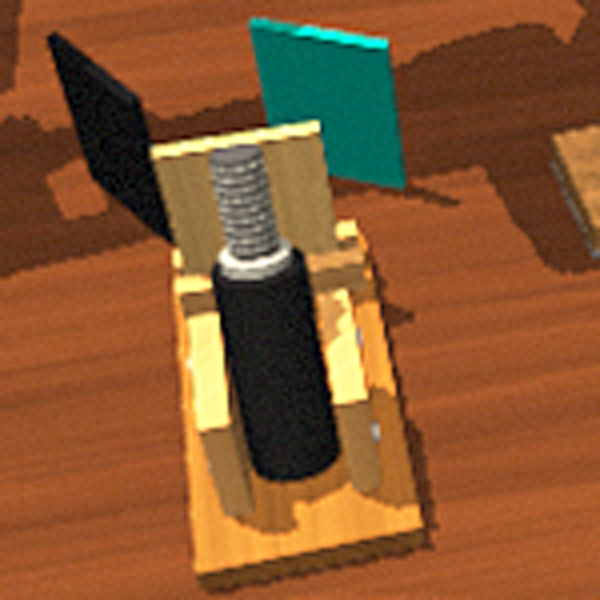

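```bash
python3 - <<'E'
from h import *
np.set_printoptions(precision=4,suppress=True)
f=load("top0.npz");P=cloud(f);g=load("scene0.npz");Q=cloud(g)
tcp=np.array([.2276,-.5818,.214]);a=np.radians(-68.64);tx=np.array([np.cos(a),np.sin(a)]);tz=np.array([-np.sin(a),np.cos(a)])
d=Q-tcp;X=d[...,:2]@tx;Z=d[...,:2]@tz;H=d[...,2]
m=(abs(X)<.15)&(abs(Z)<.15)&(H>-.01)&(H<.3)
for h in np.arange(-.01,.2,.01):
    k=m&(H>=h)&(H<h+.01)
    if k.sum(): print(round(h,3),k.sum(),"X",X[k].min().round(3),X[k].max().round(3),"Z",Z[k].min().round(3),Z[k].max().round(3))
# gauge handle points, rail of cloud
A=np.concatenate([P.reshape(-1,3),Q.reshape(-1,3)])
src=np.r_[np.zeros(P[...,0].size),np.ones(Q[...,0].size)]
m=(A[:,0]>.52)&(A[:,0]<.62)&(abs(A[:,1]+.25)<.05)&(A[:,2]>.205)&(A[:,2]<.25)
for s in (0,1): print(s,(m&(src==s)).sum(),A[m&(src==s)].mean(0),A[m&(src==s)].min(0),A[m&(src==s)].max(0))
# cradle base yaw from top mask by height
k=(P[...,2]>.014)&(P[...,2]<.026)&(P[...,0]>.42)&(P[...,0]<.73)&(P[...,1]>-.36)&(P[...,1]<-.15)
k=cv2.morphologyEx(k.astype(np.uint8),cv2.MORPH_OPEN,np.ones((3,3)))
n,l,st,c=cv2.connectedComponentsWithStats(k); q=P[k>0]; 
r=cv2.minAreaRect(q[:,:2].astype(np.float32)); print(r)
# handle axis fit: points within 25 mm of nominal axis
mth=np.array([.5813,-.2502,.15]);ax=np.array([-np.sin(np.radians(20)),-.007,np.cos(np.radians(20))])
for s,C in((0,P),(1,Q)):
    C=C.reshape(-1,3);d=C-mth;t=d@ax;rr=np.linalg.norm(d-t[:,None]*ax,axis=1)
    for lo,hi in((-.1,-.01),(.0,.008),(.012,.064),(.06,.075)):
        k=(t>lo)&(t<hi)&(rr<.035); print(s,lo,hi,k.sum(),C[k].mean(0),"r",np.percentile(rr[k],[5,50,95]),'yrange',np.percentile(C[k][:,1],[2,98]))
E
```

```text
-0.01 1 X 0.047 0.047 Z -0.007 -0.007
0.0 17 X -0.053 0.051 Z -0.008 0.014
0.01 28 X -0.056 0.053 Z 0.005 0.017
0.02 29 X -0.057 0.055 Z -0.004 0.016
0.03 38 X -0.058 0.056 Z -0.004 0.016
0.04 40 X -0.059 0.057 Z -0.01 0.016
0.05 48 X -0.06 0.058 Z -0.009 0.019
0.06 45 X -0.061 0.06 Z -0.009 0.016
0.07 14 X -0.083 0.081 Z 0.004 0.036
0.08 175 X -0.083 0.081 Z -0.025 0.041
0.09 286 X -0.084 0.081 Z -0.031 0.04
0.1 235 X -0.09 0.087 Z -0.033 0.04
0.11 751 X -0.091 0.089 Z -0.036 0.04
0.12 259 X -0.09 0.087 Z -0.03 0.039
0.13 139 X -0.05 0.016 Z 0.019 0.031
0.14 160 X -0.051 0.016 Z 0.019 0.03
0.15 148 X -0.05 0.016 Z 0.017 0.029
0.16 86 X -0.051 0.016 Z -0.016 0.038
0.17 230 X -0.051 0.036 Z -0.033 0.04
0.18 234 X -0.038 0.036 Z -0.013 0.041
0.19 144 X -0.032 0.03 Z 0.008 0.037
0 169 [ 0.5604 -0.2459  0.2133] [ 0.5464 -0.2608  0.2054] [ 0.5753 -0.2327  0.2191]
1 109 [ 0.5656 -0.2457  0.2116] [ 0.5458 -0.2589  0.205 ] [ 0.5756 -0.2326  0.2177]
((0.5612525939941406, -0.24636080861091614), (0.25045040249824524, 0.1310812085866928), 1.785679817199707)
0 -0.1 -0.01 340 [ 0.6151 -0.2417  0.1073] r [0.0257 0.0295 0.0337] yrange [-0.2822 -0.2189]
0 0.0 0.008 135 [ 0.5888 -0.2414  0.1563] r [0.0149 0.0222 0.0292] yrange [-0.2703 -0.2214]
0 0.012 0.064 132 [ 0.5758 -0.24    0.1902] r [0.0129 0.0165 0.018 ] yrange [-0.2546 -0.2324]
0 0.06 0.075 157 [ 0.5596 -0.2462  0.2138] r [0.0038 0.0107 0.017 ] yrange [-0.2595 -0.2334]
1 -0.1 -0.01 940 [ 0.6172 -0.2468  0.1051] r [0.0218 0.027  0.0317] yrange [-0.2797 -0.2189]
1 0.0 0.008 96 [ 0.5898 -0.2446  0.1584] r [0.0108 0.0183 0.0239] yrange [-0.2646 -0.2258]
1 0.012 0.064 294 [ 0.5774 -0.245   0.1895] r [0.0092 0.0143 0.0186] yrange [-0.2591 -0.232 ]
1 0.06 0.075 80 [ 0.5634 -0.2457  0.2131] r [0.0043 0.0118 0.0178] yrange [-0.2582 -0.2332]
```

The scene crop shows the gauge standing in front of the board, with the knurled handle top at crop (237,155). The gripper body is ±83–90 mm along the jaw axis and starts about 75 mm above the TCP. So when I grasp the board it has to pass over the handle top at z≈0.215. I'll use a shallow grasp with the TCP at about z 0.140.

```bash
cat > d.py <<'E'
import sys,numpy as np
from workcell import env
from scipy.spatial.transform import Rotation as R
def d(p,yaw):
    s=env.read_state();r=R.from_euler('xyz',s["ee_rot"],degrees=True)
    v=r.inv().apply(np.array(p)-s["eef_pos"])
    y=(yaw-s["ee_rot"][2]+180)%360-180
    np.set_printoptions(precision=4,suppress=True)
    print("t",round(s["t"],2),"pos",s["eef_pos"],"rot",s["ee_rot"],"F",s["contact_force"],"w",round(s["gripper_width"],4),"q",s["qpos"].round(1))
    print("delta tx ty tz",v,"spin",round(-np.radians(y),4))
if __name__=="__main__": a=list(map(float,sys.argv[1:])); d(a[:3],a[3])
E
python3 d.py .4715 -.2525 .30 1.4
```

```text
t 0.1 pos [ 0.2276 -0.5819  0.2141] rot [-89.9923   0.0555 -68.6411] F [-0.3326  0.4698  0.4656] w 0.0953 q [-74.7  28.2  89.3   0.   62.6  -6.1]
delta tx ty tz [-0.218  -0.0856  0.3471] spin -1.2224
```

```bash
python3 -m creep '[{"grip":60,"tx":0,"ty":-0.05,"tz":0,"spin":-0.14},{"grip":60,"tx":0,"ty":-0.086,"tz":0.02,"spin":-0.28},{"grip":60,"tx":-0.02,"ty":-0.086,"tz":0.06,"spin":-0.42},{"grip":60,"tx":-0.045,"ty":-0.086,"tz":0.1,"spin":-0.56},{"grip":60,"tx":-0.07,"ty":-0.086,"tz":0.14,"spin":-0.70}]' 35; python3 d.py .4715 -.2525 .30 1.4
```

```text
t: 0.6
eef_pos: [0.3331, -0.4643, 0.3]
ee_rot: [-89.9, 0.1, -28.2]
contact_force: [0.6, -0.5, 0.1]
gripper_width: 0.0607
t 0.6 pos [ 0.3331 -0.4643  0.3   ] rot [-89.9443   0.0561 -28.243 ] F [ 0.5846 -0.5364  0.0534] w 0.0607 q [-61.   19.4  90.1   0.   70.5 -32.7]
delta tx ty tz [0.0217 0.0002 0.2521] spin -0.5174
```

```bash
python3 -m creep '[{"grip":60,"tx":0.005,"ty":0,"tz":0.05,"spin":-0.13},{"grip":60,"tx":0.01,"ty":0,"tz":0.1,"spin":-0.26},{"grip":60,"tx":0.015,"ty":0,"tz":0.15,"spin":-0.40},{"grip":60,"tx":0.02,"ty":0,"tz":0.2,"spin":-0.517},{"grip":60,"tx":0.022,"ty":0,"tz":0.25,"spin":-0.517}]'; python3 d.py .4715 -.2525 .20 1.4
```

```text
t: 1.1
eef_pos: [0.4703, -0.2549, 0.3]
ee_rot: [-89.9, 0.0, 1.6]
contact_force: [2.1, -0.5, -0.5]
gripper_width: 0.0571
t 1.1 pos [ 0.4703 -0.2549  0.3   ] rot [-89.9162   0.0309   1.6062] F [ 2.0767 -0.5189 -0.4651] w 0.0571 q [-35.6  16.2  95.    0.1  68.9 -37.2]
delta tx ty tz [0.0013 0.1    0.0022] spin 0.0036
```

```bash
python3 -m creep '[{"grip":45,"tx":0.001,"ty":0.04,"tz":0.002},{"grip":45,"tx":0.001,"ty":0.08,"tz":0.002},{"grip":45,"tx":0.001,"ty":0.12,"tz":0.002},{"grip":45,"tx":0.001,"ty":0.12,"tz":0.002}]'; python3 d.py .4715 -.2525 .14 1.4; python3 - <<'E'
from workcell import env
import cv2,numpy as np
f=env.grab_frame("scene");np.savez("scene1.npz",**f)
cv2.imwrite("pics/s1.png",cv2.resize(f["frame"][100:290,130:330,::-1],None,fx=3,fy=3,interpolation=cv2.INTER_CUBIC))
E
```

```text
t 1.1 pos [ 0.4703 -0.2549  0.3   ] rot [-89.9162   0.0309   1.6062] F [ 2.0767 -0.5189 -0.4651] w 0.0571 q [-35.6  16.2  95.    0.1  68.9 -37.2]
delta tx ty tz [0.0013 0.16   0.0021] spin 0.0036invalid input at $[0]: expected keys grip, tx, ty, tz, spin
```

View pics/s1.png

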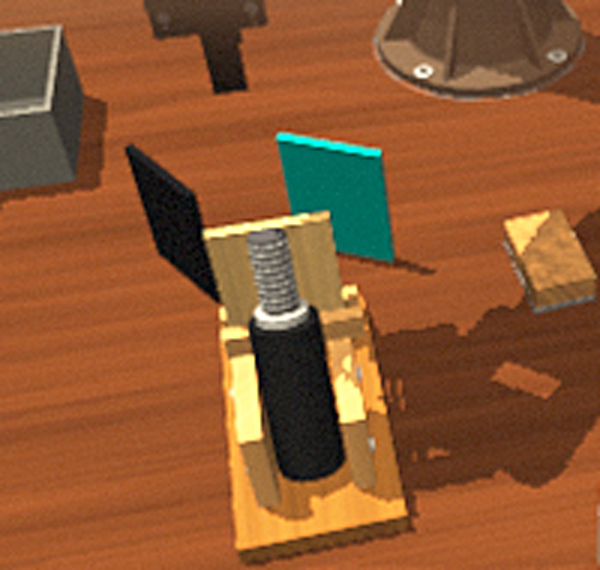

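The move was refused because a key was missing. The picture shows the scene unchanged, with one finger at about (225,60) above the board. I'll send it again with all five keys.

```bash
python3 -m creep '[{"grip":45,"tx":0.001,"ty":0.04,"tz":0.002,"spin":0},{"grip":45,"tx":0.001,"ty":0.08,"tz":0.002,"spin":0},{"grip":45,"tx":0.001,"ty":0.115,"tz":0.002,"spin":0},{"grip":45,"tx":0.001,"ty":0.13,"tz":0.002,"spin":0},{"grip":45,"tx":0.001,"ty":0.13,"tz":0.002,"spin":0}]'; python3 d.py .4715 -.2525 .14 1.4; python3 - <<'E'
from workcell import env
import cv2,numpy as np
f=env.grab_frame("scene");np.savez("scene1.npz",**f)
cv2.imwrite("pics/s2.png",cv2.resize(f["frame"][80:270,130:330,::-1],None,fx=3,fy=3,interpolation=cv2.INTER_CUBIC))
E
```

```text
t: 1.65
eef_pos: [0.4729, -0.2465, 0.168]
ee_rot: [-89.7, 0.2, 1.6]
contact_force: [0.2, -0.2, -0.0]
gripper_width: 0.0426
t 1.65 pos [ 0.4729 -0.2465  0.168 ] rot [-89.653    0.1745   1.5997] F [ 0.1834 -0.2412 -0.0169] w 0.0426 q [-34.7  24.  105.1   0.2  51.2 -36.5]
delta tx ty tz [-0.0015  0.028  -0.0062] spin 0.0035
```

View pics/s2.png

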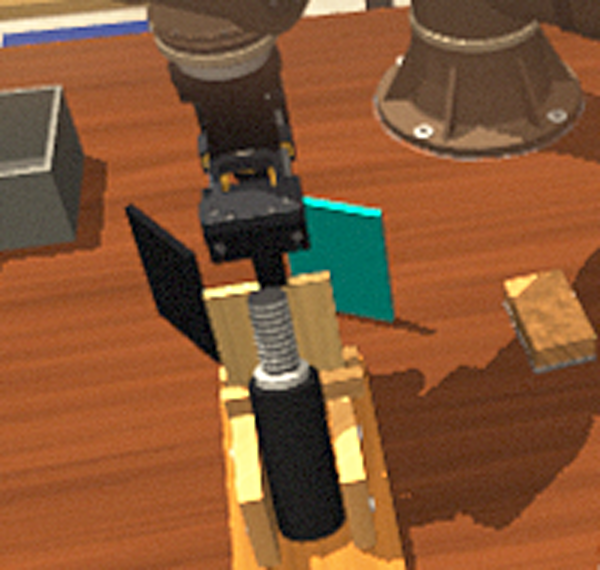

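The gripper is square to the board and just above it, with fingers either side of the upper edge at about (270,270). Next is the last descent, then the grip.

```bash
python3 -m creep '[{"grip":40,"tx":-0.001,"ty":0.01,"tz":-0.006,"spin":0},{"grip":40,"tx":-0.001,"ty":0.02,"tz":-0.006,"spin":0},{"grip":40,"tx":-0.001,"ty":0.028,"tz":-0.006,"spin":0},{"grip":40,"tx":-0.001,"ty":0.028,"tz":-0.006,"spin":0}]'; python3 d.py .4715 -.2525 .14 1.4
```

```text
t: 2.1
eef_pos: [0.4723, -0.2526, 0.1406]
ee_rot: [-89.7, 0.1, 1.6]
contact_force: [0.4, 0.9, -0.7]
gripper_width: 0.0379
t 2.1 pos [ 0.4723 -0.2526  0.1406] rot [-89.6795   0.1363   1.583 ] F [ 0.4232  0.8709 -0.6516] w 0.0379 q [-35.3  26.3 106.4   0.2  47.6 -37. ]
delta tx ty tz [-0.0007  0.0006  0.0001] spin 0.0032
```

```bash
python3 -m creep '[{"grip":20,"tx":-0.0007,"ty":0.001,"tz":0,"spin":0},{"grip":0,"tx":-0.0007,"ty":0.001,"tz":0,"spin":0},{"grip":0,"tx":-0.0007,"ty":0.001,"tz":0,"spin":0},{"grip":0,"tx":-0.0007,"ty":0.001,"tz":0,"spin":0},{"grip":0,"tx":-0.0007,"ty":0.001,"tz":0,"spin":0}]' 35; python3 d.py .4715 -.2525 .14 1.4
```

```text
t: 2.6
eef_pos: [0.4716, -0.2527, 0.1398]
ee_rot: [-89.7, 0.1, 1.6]
contact_force: [-0.3, -0.6, 0.7]
gripper_width: 0.0088
t 2.6 pos [ 0.4716 -0.2527  0.1398] rot [-89.6942   0.1212   1.5883] F [-0.2697 -0.6487  0.73  ] w 0.0088 q [-35.3  26.3 106.5   0.2  47.4 -37.1]
delta tx ty tz [-0.0001 -0.0002  0.0002] spin 0.0033
```

The jaws stopped at 8.8 mm, which matches the board's 9 mm thickness. Now I'll lift it straight up.

```bash
python3 -m creep '[{"grip":0,"tx":0,"ty":-0.008,"tz":0,"spin":0},{"grip":0,"tx":0,"ty":-0.018,"tz":0,"spin":0},{"grip":0,"tx":0,"ty":-0.028,"tz":0,"spin":0},{"grip":0,"tx":0,"ty":-0.04,"tz":0,"spin":0},{"grip":0,"tx":0,"ty":-0.055,"tz":0,"spin":0}]'; python3 -m creep '[{"grip":0,"tx":0,"ty":-0.025,"tz":0,"spin":0},{"grip":0,"tx":0,"ty":-0.055,"tz":0,"spin":0},{"grip":0,"tx":0,"ty":-0.08,"tz":0,"spin":0},{"grip":0,"tx":0,"ty":-0.08,"tz":0,"spin":0}]'; python3 d.py .5747 .2456 .27 9.4; python3 - <<'E'
from workcell import env
import cv2,numpy as np
f=env.grab_frame("scene");np.savez("scene2.npz",**f)
cv2.imwrite("pics/s3.png",cv2.resize(f["frame"][60:270,120:340,::-1],None,fx=2.7,fy=2.7,interpolation=cv2.INTER_CUBIC))
E
```

```text
t: 3.1
eef_pos: [0.4717, -0.2529, 0.1959]
ee_rot: [-89.7, 0.1, 1.6]
contact_force: [0.5, 0.4, -0.8]
gripper_width: 0.0085
t: 3.5
eef_pos: [0.4727, -0.2539, 0.2799]
ee_rot: [-89.9, -0.2, 1.6]
contact_force: [-0.3, -0.6, -0.7]
gripper_width: 0.0085
t 3.5 pos [ 0.4727 -0.2539  0.2799] rot [-89.9077  -0.1659   1.5937] F [-0.3179 -0.5615 -0.7194] w 0.0085 q [-35.4  17.2  96.6   0.2  66.1 -37.1]
delta tx ty tz [0.1158 0.0111 0.4964] spin -0.1362
```

View pics/s3.png

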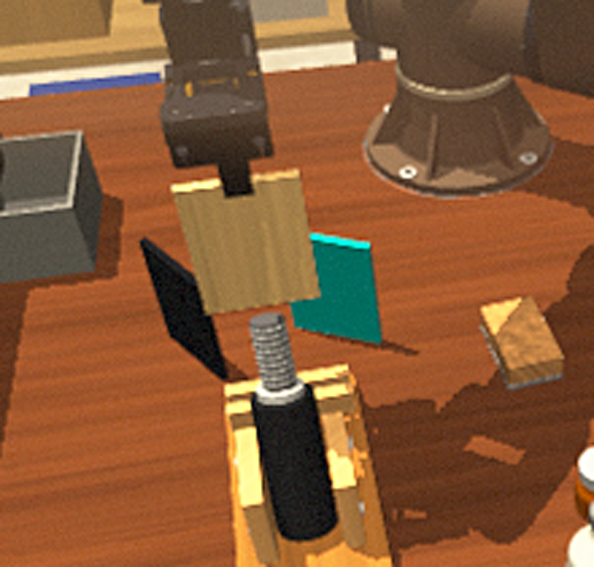

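The board is held squarely by its upper edge at about (238,185) and is clear of the cradle. Now I'll carry it across to the rack.

```bash
python3 -m creep '[{"grip":0,"tx":0,"ty":0,"tz":0.03,"spin":0},{"grip":0,"tx":0,"ty":0,"tz":0.07,"spin":0},{"grip":0,"tx":0,"ty":0,"tz":0.115,"spin":0},{"grip":0,"tx":0.01,"ty":0,"tz":0.16,"spin":-0.03},{"grip":0,"tx":0.025,"ty":0,"tz":0.205,"spin":-0.06}]';python3 -m creep '[{"grip":0,"tx":0.015,"ty":0,"tz":0.045,"spin":-0.03},{"grip":0,"tx":0.03,"ty":0,"tz":0.09,"spin":-0.06},{"grip":0,"tx":0.045,"ty":0,"tz":0.135,"spin":-0.06},{"grip":0,"tx":0.06,"ty":0,"tz":0.18,"spin":-0.06},{"grip":0,"tx":0.07,"ty":0,"tz":0.21,"spin":-0.06}]'; python3 d.py .5747 .2456 .27 9.4
```

```text
t: 4.05
eef_pos: [0.4906, -0.0462, 0.278]
ee_rot: [-89.8, 0.0, 5.1]
contact_force: [0.7, -1.2, -0.2]
gripper_width: 0.0086
t: 4.55
eef_pos: [0.5415, 0.172, 0.2777]
ee_rot: [-89.8, 0.1, 8.6]
contact_force: [0.5, -0.9, -0.1]
gripper_width: 0.0087
t 4.55 pos [0.5415 0.172  0.2777] rot [-89.784    0.0936   8.5698] F [ 0.455  -0.8534 -0.0721] w 0.0087 q [10.9 20.1 92.5  0.2 67.4  2.2]
delta tx ty tz [0.0438 0.0079 0.0678] spin -0.0145
```

```bash
python3 -m creep '[{"grip":0,"tx":0.02,"ty":0,"tz":0.03,"spin":-0.014},{"grip":0,"tx":0.044,"ty":0,"tz":0.067,"spin":-0.014},{"grip":0,"tx":0.044,"ty":0,"tz":0.067,"spin":-0.014},{"grip":0,"tx":0.044,"ty":0,"tz":0.067,"spin":-0.014}]'; python3 d.py .5747 .2456 .27 9.4;  python3 - <<'E'
from workcell import env
from h import *
np.set_printoptions(precision=4,suppress=True)
for n in("scene","top"):
    f=env.grab_frame(n);np.savez(n+"3.npz",**f);P=cloud(f)
    c=f["frame"][100:300,350:550] if n=="scene" else f["frame"][100:260,120:320]
    cv2.imwrite(f"pics/{n}3.png",cv2.resize(c[...,::-1],None,fx=3,fy=3,interpolation=cv2.INTER_CUBIC))
    rgb=f["frame"].astype(int); 
    m=(P[...,0]>.45)&(P[...,0]<.68)&(P[...,1]>.15)&(P[...,1]<.34)&(P[...,2]>.16)&(P[...,2]<.272)&(rgb[...,0]>110)
    q=P[m]
    print(n,len(q)); 
    if len(q)>20:
        r=cv2.minAreaRect(q[:,:2].astype(np.float32));print(q.mean(0),r,q[:,2].min(),q[:,2].max())
        for z0 in np.arange(.14,.30,.02):
            k=(q[:,2]>z0)&(q[:,2]<z0+.02)
            if k.sum()>5: print(z0.round(2),k.sum(),cv2.minAreaRect(q[k][:,:2].astype(np.float32)))
E
```

```text
t: 4.95
eef_pos: [0.5745, 0.2452, 0.2764]
ee_rot: [-89.8, 0.2, 9.5]
contact_force: [0.0, -0.4, -0.6]
gripper_width: 0.0088
t 4.95 pos [0.5745 0.2452 0.2764] rot [-89.8129   0.2343   9.4557] F [ 0.0148 -0.4443 -0.6285] w 0.0088 q [17.  25.2 84.6  0.2 70.5  7.4]
delta tx ty tz [0.0003 0.0064 0.0003] spin 0.001
scene 1350
[0.5795 0.2424 0.2185] ((0.578989565372467, 0.24560311436653137), (0.010938218794763088, 0.10244443267583847), 5.287888050079346) 0.16004303720629734 0.2719063141512718
0.16 219 ((0.5791980028152466, 0.24475125968456268), (0.00923613365739584, 0.09924982488155365), 5.834565162658691)
0.18 221 ((0.5790053009986877, 0.24569517374038696), (0.010588036850094795, 0.10183106362819672), 5.142148971557617)
0.2 238 ((0.5780599117279053, 0.24531462788581848), (0.010329918004572392, 0.10216931998729706), 6.616832256317139)
0.22 248 ((0.5789794921875, 0.24565255641937256), (0.010927349328994751, 0.10234415531158447), 5.287888526916504)
0.24 260 ((0.5793202519416809, 0.2461225539445877), (0.01049057487398386, 0.10126937180757523), 5.049513816833496)
0.26 164 ((0.5796259641647339, 0
[... 259 characters left out ...]
9593
0.16 34 ((0.573495626449585, 0.22325949370861053), (0.00822552852332592, 0.06284788995981216), 17.106863021850586)
0.18 31 ((0.574504017829895, 0.2195570170879364), (0.0070367539301514626, 0.05444139987230301), 17.37039566040039)
0.2 34 ((0.5741969347000122, 0.21998493373394012), (0.008529573678970337, 0.05555415153503418), 18.265790939331055)
0.22 34 ((0.5750071406364441, 0.21706882119178772), (0.006931088864803314, 0.05020071193575859), 17.702739715576172)
0.24 36 ((0.5755653381347656, 0.21449275314807892), (0.008081668987870216, 0.04372449591755867), 19.912935256958008)
0.26 21 ((0.5784351229667664, 0.2107994258403778), (0.007802249398082495, 0.034951385110616684), 17.20450782775879)
```

View pics/scene3.png

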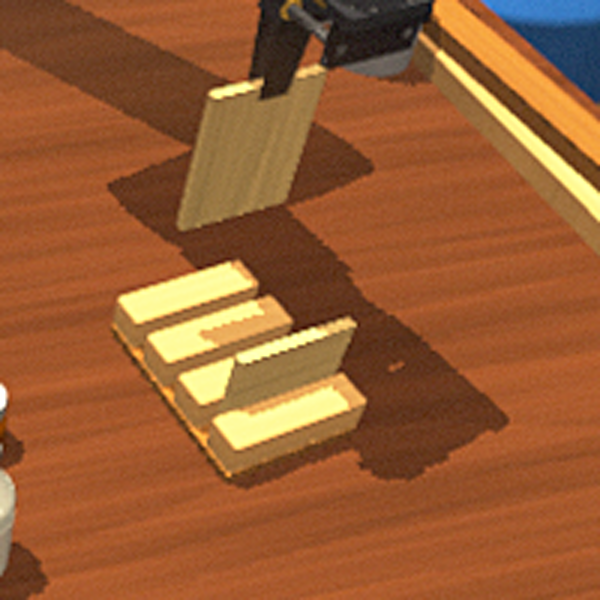

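View pics/top3.png

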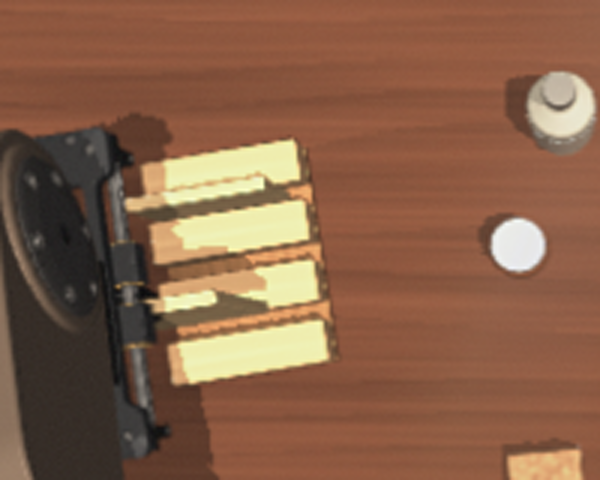

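The board hangs upright above the slot at rack x = −50. The top view shows its edge at about (185,300), over the right gap. Next I'll check the board's yaw and lean against the rack.

```bash
python3 - <<'E'
from h import *
np.set_printoptions(precision=4,suppress=True)
def fit(P,rgb,box,thr=.002,n=None):
    m=np.ones(P.shape[:2],bool)
    for i in range(3): m&=(P[...,i]>box[i][0])&(P[...,i]<box[i][1])
    m&=rgb[...,0]>90
    m=cv2.erode(m.astype(np.uint8),np.ones((3,3)))>0
    q=P[m]
    for _ in range(6):
        c=q.mean(0);v=np.linalg.svd(q-c)[2][2]; r=(q-c)@v
        q=q[abs(r)<max(2*r.std(),.001)]
    if v[0]<0:v=-v
    c=q.mean(0);print(len(q),"c",c,"n",v,"yaw",np.degrees(np.arctan2(v[1],v[0])),"lean",np.degrees(np.arcsin(v[2])),"rms",((q-c)@v).std())
    return q
f=load("scene3.npz");P=cloud(f)
fit(P,f["frame"].astype(int),((.45,.68),(.15,.34),(.165,.262)))
fit(P,f["frame"].astype(int),((.64,.72),(.15,.36),(.06,.095)))
g=load("scene0.npz");Q=cloud(g)
fit(Q,g["frame"].astype(int),((.64,.72),(.15,.36),(.06,.095)))
fit(Q,g["frame"].astype(int),((.45,.5),(.0-.32,-.18),(.07,.143)))
# rack top stripes per slot, from top view (board-free) 
t=load("top0.npz");T=cloud(t)
for nm,A in(("top0",T),("scene0",Q)):
    m=(A[...,0]>.5)&(A[...,0]<.75)&(A[...,1]>.16)&(A[...,1]<.35)&(A[...,2]>.041)&(A[...,2]<.052)
    n,l,s,c=cv2.connectedComponentsWithStats(m.astype(np.uint8),connectivity=4)
    for i in range(1,n):
        if s[i,4]>60:
            r=cv2.minAreaRect(A[l==i][:,:2].astype(np.float32)); print(nm,s[i,4],r)
E
```

```text
848 c [0.5795 0.2434 0.2145] n [ 0.9867  0.1626 -0.0099] yaw 9.355414394246136 lean -0.5675216702583685 rms 0.0007495522426423047
173 c [0.6772 0.2673 0.0784] n [ 0.9846  0.1715 -0.0334] yaw 9.88317287183582 lean -1.9141747376038745 rms 0.0005408642698923787
158 c [0.6772 0.2669 0.0771] n [ 0.984   0.1754 -0.0294] yaw 10.108898583648964 lean -1.6867966279163715 rms 0.0005361758493362508
390 c [ 0.4755 -0.2512  0.1065] n [ 0.9995  0.0298 -0.0048] yaw 1.7082902995457232 lean -0.2763465027291139 rms 0.0010831974260173273
top0 599 ((0.6967058777809143, 0.2650451064109802), (0.041531845927238464, 0.13003012537956238), 8.24162769317627)
top0 788 ((0.6514517068862915, 0.25695502758026123), (0.04245402663946152, 0.13056951761245728), 10.7968111038208)
top0 762 ((0.5994570255279541, 0.24824975430965424), (0.03583112359046936, 0.13217678666114807), 9.813241004943848)
top0 757 ((0.5500152111053467, 0.2392503023147583), (0.035015545785427094, 0.13219015300273895), 10.18428897857666)
scene0 462 ((0.5509189963340759, 0.2404332160949707), (0.03753991797566414, 0.13033342361450195), 10.554112434387207)
scene0 512 ((0.6008150577545166, 0.2493184506893158), (0.036749131977558136, 0.13049158453941345), 9.663580894470215)
scene0 872 ((0.6743151545524597, 0.262320339679718), (0.08511819690465927, 0.1328018754720688), 9.54640007019043)
```

The board's midplane is within 0.5 mm of the slot's centreline and 0.6° short in yaw, so I'll turn it slightly and lower it to just above the mouth of the slot.

```bash
python3 -m creep '[{"grip":0,"tx":0,"ty":0.03,"tz":0.001,"spin":-0.01},{"grip":0,"tx":0,"ty":0.06,"tz":0.001,"spin":-0.01},{"grip":0,"tx":0,"ty":0.085,"tz":0.001,"spin":-0.01},{"grip":0,"tx":0,"ty":0.096,"tz":0.001,"spin":-0.01},{"grip":0,"tx":0,"ty":0.096,"tz":0.001,"spin":-0.01}]'; python3 d.py .5750 .2445 .135 10;  python3 - <<'E'
from workcell import env
from h import *
for n in("scene","top"):
    f=env.grab_frame(n);np.savez(n+"4.npz",**f)
    c=f["frame"][100:300,350:550] if n=="scene" else f["frame"][120:260,120:260]
    cv2.imwrite(f"pics/{n}4.png",cv2.resize(c[...,::-1],None,fx=3,fy=3,interpolation=cv2.INTER_CUBIC))
E
```

```text
t: 5.55
eef_pos: [0.5736, 0.2443, 0.1804]
ee_rot: [-89.8, 0.3, 9.9]
contact_force: [-0.2, 0.0, -0.3]
gripper_width: 0.0088
t 5.55 pos [0.5736 0.2443 0.1804] rot [-89.8204   0.2934   9.8674] F [-0.1887  0.0113 -0.3274] w 0.0088 q [16.9 30.1 91.6  0.3 58.6  6.9]
delta tx ty tz [ 0.0016  0.0454 -0.0002] spin -0.0023
```

View pics/scene4.png

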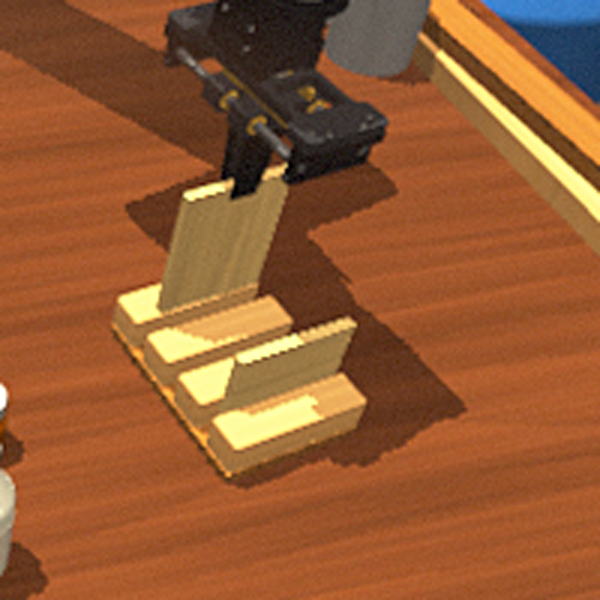

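View pics/top4.png

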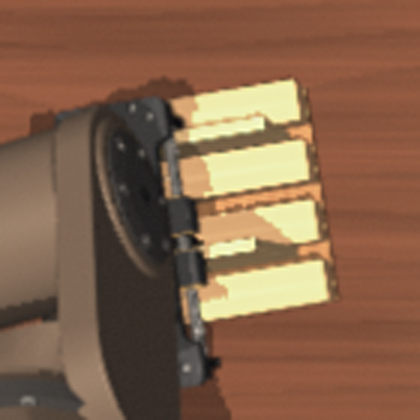

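The board's lower edge (about 160–260, 300 in the scene crop) sits over the slot. I'll shift it 1 mm and go in.

```bash
python3 -m creep '[{"grip":0,"tx":0.0012,"ty":0.004,"tz":0,"spin":-0.002},{"grip":0,"tx":0.0012,"ty":0.01,"tz":0,"spin":-0.002},{"grip":0,"tx":0.0012,"ty":0.017,"tz":0,"spin":-0.002},{"grip":0,"tx":0.0012,"ty":0.024,"tz":0,"spin":-0.002},{"grip":0,"tx":0.0012,"ty":0.024,"tz":0,"spin":-0.002}]'; python3 d.py .5750 .2445 .134 10
```

```text
t: 6.15
eef_pos: [0.5751, 0.2451, 0.1572]
ee_rot: [-89.8, 0.2, 10.0]
contact_force: [-0.1, -0.7, -0.2]
gripper_width: 0.0086
t 6.15 pos [0.5751 0.2451 0.1572] rot [-89.8069   0.2045  10.0106] F [-0.1061 -0.6652 -0.2472] w 0.0086 q [16.9 31.6 92.8  0.3 55.8  6.8]
delta tx ty tz [-0.0002  0.0232 -0.0007] spin 0.0002
```

It's in with no contact (bottom at z≈0.037). I'll lower it the rest of the way.

```bash
python3 -m creep '[{"grip":0,"tx":0,"ty":0.006,"tz":0,"spin":0},{"grip":0,"tx":0,"ty":0.012,"tz":0,"spin":0},{"grip":0,"tx":0,"ty":0.018,"tz":0,"spin":0},{"grip":0,"tx":0,"ty":0.0225,"tz":0,"spin":0},{"grip":0,"tx":0,"ty":0.0235,"tz":0,"spin":0}]'; python3 d.py .5750 .2445 .132 10
```

```text
t: 6.65
eef_pos: [0.5748, 0.2451, 0.133]
ee_rot: [-89.8, 0.3, 10.0]
contact_force: [0.2, -0.2, -0.8]
gripper_width: 0.0088
t 6.65 pos [0.5748 0.2451 0.133 ] rot [-89.8156   0.2572  10.0096] F [ 0.1986 -0.1899 -0.8499] w 0.0088 q [16.9 33.2 94.   0.3 53.   6.8]
delta tx ty tz [ 0.0001  0.001  -0.0006] spin 0.0002
```

```bash
python3 -m creep '[{"grip":15,"tx":0,"ty":0.0005,"tz":0,"spin":0},{"grip":30,"tx":0,"ty":0.0005,"tz":0,"spin":0},{"grip":40,"tx":0,"ty":0.0005,"tz":0,"spin":0},{"grip":40,"tx":0,"ty":0.0005,"tz":0,"spin":0},{"grip":40,"tx":0,"ty":0,"tz":0,"spin":0}]';python3 -m creep '[{"grip":40,"tx":0,"ty":-0.03,"tz":0,"spin":0},{"grip":40,"tx":0,"ty":-0.07,"tz":0,"spin":0},{"grip":40,"tx":0,"ty":-0.11,"tz":0,"spin":0},{"grip":40,"tx":0,"ty":-0.15,"tz":0,"spin":0},{"grip":40,"tx":0,"ty":-0.17,"tz":0,"spin":0}]'; python3 d.py .5700 -.246 .30 -88.6;python3 - <<'E'
from workcell import env
from h import *
for n in("scene","top"):
    f=env.grab_frame(n);np.savez(n+"5.npz",**f)
    c=f["frame"][100:300,350:550] if n=="scene" else f["frame"][120:260,120:260]
    cv2.imwrite(f"pics/{n}5.png",cv2.resize(c[...,::-1],None,fx=3,fy=3,interpolation=cv2.INTER_CUBIC))
    P=cloud(f);m=(P[...,0]>.54)&(P[...,0]<.62)&(P[...,1]>.16)&(P[...,1]<.34)&(P[...,2]>.055)&(P[...,2]<.155)
    q=P[m];print(n,len(q),np.percentile(q[:,2],[1,50,98,100]),cv2.minAreaRect(q[:,:2].astype(np.float32)), q[q[:,2]>.135].mean(0))
E
```

```text
t: 7.15
eef_pos: [0.5748, 0.2451, 0.1331]
ee_rot: [-89.8, 0.2, 10.0]
contact_force: [0.4, 0.3, 0.9]
gripper_width: 0.0368
t: 7.65
eef_pos: [0.5762, 0.2449, 0.3071]
ee_rot: [-89.8, -0.0, 10.0]
contact_force: [0.2, 0.1, -0.4]
gripper_width: 0.0379
t 7.65 pos [0.5762 0.2449 0.3071] rot [-89.7798  -0.0167  10.0122] F [ 0.1635  0.1443 -0.4437] w 0.0379 q [16.9 24.  81.9  0.2 74.1  6.8]
delta tx ty tz [-0.0914  0.0052 -0.4824] spin 1.7211
scene 868 [0.05613273 0.10428806 0.14141913 0.14318932] ((0.5752318501472473, 0.244806706905365), (0.013554942794144154, 0.10194864124059677), 10.321093559265137) [0.57646895 0.24365249 0.13942096]
top 330 [0.05898553 0.13992131 0.14458906 0.14609605] ((0.5750166773796082, 0.24335500597953796), (0.009646179154515266, 0.10028991848230362), 10.120158195495605) [0.57492778 0.2430289  0.14174837]
```

View pics/scene5.png

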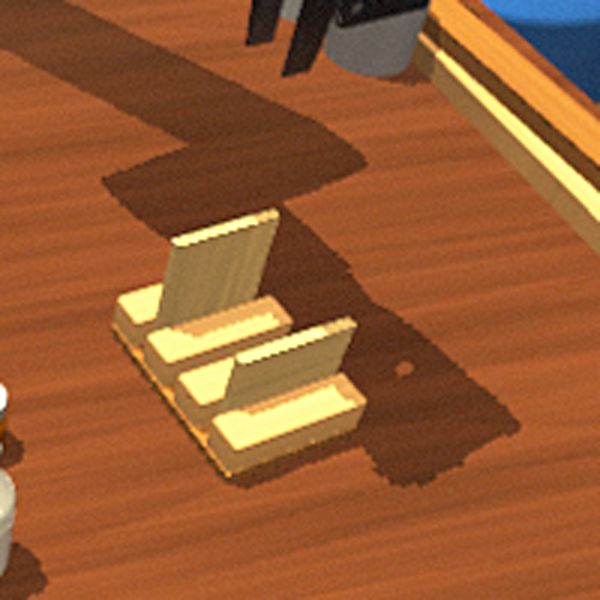

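The board is down in the slot, upright, with its top edge at z≈0.142 (expected 0.142), and it's been let go. Now the gauge. I'll travel there at z≈0.30 while turning the jaws across the lean plane.

```bash
python3 -m creep '[{"grip":50,"tx":-0.01,"ty":0,"tz":-0.04,"spin":0.14},{"grip":50,"tx":-0.02,"ty":0,"tz":-0.085,"spin":0.28},{"grip":50,"tx":-0.03,"ty":0,"tz":-0.13,"spin":0.42},{"grip":50,"tx":-0.035,"ty":0,"tz":-0.175,"spin":0.56},{"grip":50,"tx":-0.045,"ty":0,"tz":-0.22,"spin":0.70}]'; python3 d.py .560 -.246 .30 -88.3
```

```text
t: 8.25
eef_pos: [0.5699, 0.0188, 0.3044]
ee_rot: [-89.8, 0.2, -30.4]
contact_force: [1.0, 0.3, 0.3]
gripper_width: 0.0478
t 8.25 pos [0.5699 0.0188 0.3044] rot [-89.81     0.1571 -30.4121] F [1.0189 0.3157 0.3242] w 0.0478 q [-4.9 19.1 89.9  0.3 71.  25.5]
delta tx ty tz [ 0.1255  0.0033 -0.2334] spin 1.0103
```

```bash
python3 - <<'E'
from workcell import env
from h import *
np.set_printoptions(precision=4,suppress=True)
ax=np.array([-np.sin(np.radians(20))*np.cos(np.radians(1.7)),-np.sin(np.radians(20))*np.sin(np.radians(1.7)),np.cos(np.radians(20))])
for n in("scene","top"):
    f=env.grab_frame(n);np.savez(n+"6.npz",**f);P=cloud(f)
    c=f["frame"][140:290,160:310] if n=="scene" else f["frame"][150:290,340:480]
    cv2.imwrite(f"pics/{n}6.png",cv2.resize(c[...,::-1],None,fx=4,fy=4,interpolation=cv2.INTER_CUBIC))
    C=P.reshape(-1,3);C=C[~np.isnan(C[:,0])];m0=np.array([.584,-.2453,.15])
    d=C-m0;t=d@ax;e=d-t[:,None]*ax;rr=np.linalg.norm(e,axis=1)
    # level (y-ish) direction
    ly=np.cross(ax,[1,0,0]);ly=np.array([-np.sin(np.radians(1.7)),np.cos(np.radians(1.7)),0]);lx=np.cross(ly,ax)
    from scipy.optimize import least_squares
    for nm,lo,hi,R in(("tube",-.09,-.012,.027),("handle",.012,.062,.014)):
        k=(t>lo)&(t<hi)&(rr<R+.006)&(rr>R-.006)
        a=e[k]@lx;b=e[k]@ly;tt=t[k]
        s=least_squares(lambda p:np.hypot(a-p[0]-p[2]*(tt-tt.mean()),b-p[1]-p[3]*(tt-tt.mean()))-R,[0,0,0,0],loss='soft_l1',f_scale=.0015)
        print(n,nm,k.sum(),"off lx,ly mm",s.x[:2]*1000,"slopes deg",np.degrees(s.x[2:]),"res",np.std(s.fun)*1000,"tmid",tt.mean())
    k=(t>.063)&(t<.075)&(rr<.02);print("top",k.sum(),t[k].max(),"e centre lx/ly",[(e[k]@v).mean() for v in(lx,ly)],cv2.minEnclosingCircle(np.c_[e[k]@lx,e[k]@ly].astype(np.float32)))
print(lx)
E
```

```text
scene tube 761 off lx,ly mm [-3.6522 -0.1231] slopes deg [-0.1661  0.2496] res 1.5340089554451763 tmid -0.05067150904098647
scene handle 282 off lx,ly mm [-3.4959  0.    ] slopes deg [-0.6087 -0.635 ] res 1.15072329864819 tmid 0.03713386543210086
top 73 0.06875354749287416 e centre lx/ly [np.float64(0.001543141336656416), np.float64(-0.000168187130331169)] ((-0.0012745759449899197, -0.00011501529661472887), 0.014758692122995853)
top tube 281 off lx,ly mm [-2.5361 -1.0037] slopes deg [-0.5301  0.7197] res 1.8766587438606692 tmid -0.04878712211685408
top handle 117 off lx,ly mm [-2.3029 -1.0163] slopes deg [-0.1605  0.3646] res 0.5486290730528267 tmid 0.038057549489450775
top 153 0.07243876288450386 e centre lx/ly [np.float64(-0.0012046532655438204), np.float64(-0.00015565979511211384)] ((-0.001932928804308176, -0.0010576157364994287), 0.014567437581717968)
[0.9393 0.0279 0.342 ]
```

View pics/scene6.png

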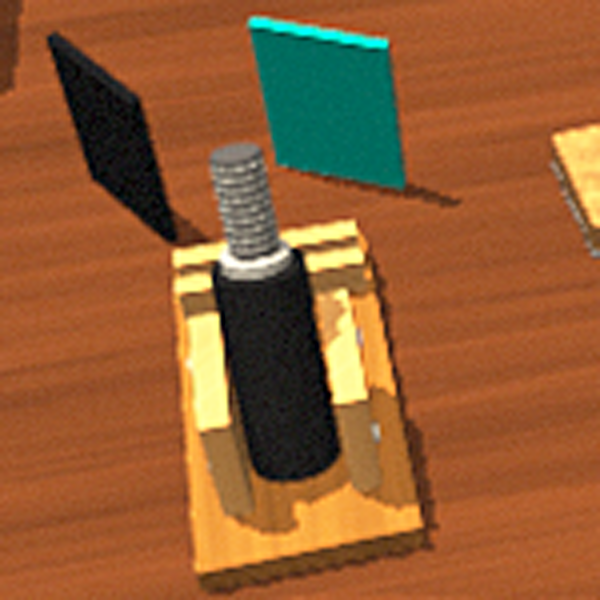

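The board slot is now empty and the gauge is fully seated, with its handle top at crop (237,155). From the fits, the mouth is at about (0.582, −0.246, 0.150) and the handle centre at about (0.569, −0.246, 0.186). The mouth-to-slot distance comes to 110 mm, as it should.

```bash
python3 -m creep '[{"grip":60,"tx":0.02,"ty":0,"tz":-0.04,"spin":0.14},{"grip":60,"tx":0.045,"ty":0,"tz":-0.085,"spin":0.28},{"grip":60,"tx":0.07,"ty":0,"tz":-0.125,"spin":0.42},{"grip":60,"tx":0.09,"ty":0,"tz":-0.165,"spin":0.56},{"grip":60,"tx":0.11,"ty":0,"tz":-0.20,"spin":0.70}]'; python3 d.py .5676 -.2462 .27 -88.3
```

```text
t: 8.85
eef_pos: [0.5621, -0.2136, 0.3025]
ee_rot: [-90.1, 0.3, -71.0]
contact_force: [1.0, 0.7, 0.4]
gripper_width: 0.0572
t 8.85 pos [ 0.5621 -0.2136  0.3025] rot [-90.0537   0.2705 -71.0155] F [1.0142 0.6765 0.4372] w 0.0572 q [-27.2  22.1  85.7   0.2  72.5  43.8]
delta tx ty tz [ 0.0328  0.0324 -0.0054] spin 0.3017
```

```bash
python3 -m creep '[{"grip":55,"tx":0.015,"ty":0.005,"tz":-0.003,"spin":0.14},{"grip":55,"tx":0.033,"ty":0.015,"tz":-0.005,"spin":0.28},{"grip":55,"tx":0.033,"ty":0.03,"tz":-0.005,"spin":0.302},{"grip":55,"tx":0.033,"ty":0.032,"tz":-0.005,"spin":0.302},{"grip":55,"tx":0.033,"ty":0.032,"tz":-0.005,"spin":0.302}]'; python3 d.py .5676 -.2462 .17 -88.3
```

```text
t: 9.35
eef_pos: [0.568, -0.2456, 0.2696]
ee_rot: [-90.2, 0.3, -88.2]
contact_force: [-0.8, 0.3, -0.3]
gripper_width: 0.0519
t 9.35 pos [ 0.568  -0.2456  0.2696] rot [-90.2087   0.2971 -88.2017] F [-0.8252  0.3117 -0.2904] w 0.0519 q [-29.6  25.   85.9   0.2  69.4  58.6]
delta tx ty tz [ 0.0011  0.0996 -0.0001] spin 0.0017
```

```bash
python3 -m creep '[{"grip":55,"tx":0.001,"ty":0.03,"tz":0,"spin":0},{"grip":55,"tx":0.001,"ty":0.06,"tz":0,"spin":0},{"grip":55,"tx":0.001,"ty":0.085,"tz":0,"spin":0},{"grip":55,"tx":0.001,"ty":0.098,"tz":0,"spin":0},{"grip":55,"tx":0.001,"ty":0.0995,"tz":0,"spin":0}]'; python3 -m creep '[{"grip":45,"tx":0,"ty":0,"tz":0,"spin":0},{"grip":45,"tx":0,"ty":0,"tz":0,"spin":0}]'; python3 d.py .5676 -.2462 .17 -88.3; python3 - <<'E'
from workcell import env
from h import *
for n in("scene","top"):
    f=env.grab_frame(n);np.savez(n+"7.npz",**f)
    c=f["frame"][110:260,150:300] if n=="scene" else f["frame"][140:280,340:480]
    cv2.imwrite(f"pics/{n}7.png",cv2.resize(c[...,::-1],None,fx=4,fy=4,interpolation=cv2.INTER_CUBIC))
E
```

```text
t: 9.85
eef_pos: [0.5675, -0.2455, 0.1693]
ee_rot: [-90.3, 0.4, -88.1]
contact_force: [0.2, 0.5, 0.5]
gripper_width: 0.0524
t: 10.05
eef_pos: [0.5681, -0.2456, 0.1706]
ee_rot: [-90.2, 0.3, -88.1]
contact_force: [-0.1, -0.2, -0.6]
gripper_width: 0.0443
t 10.05 pos [ 0.5681 -0.2456  0.1706] rot [-90.2012   0.2949 -88.1084] F [-0.1182 -0.1884 -0.6319] w 0.0443 q [-29.6  30.3  92.8   0.2  57.2  58.5]
delta tx ty tz [ 0.0005  0.0006 -0.0005] spin 0.0033
```

View pics/scene7.png

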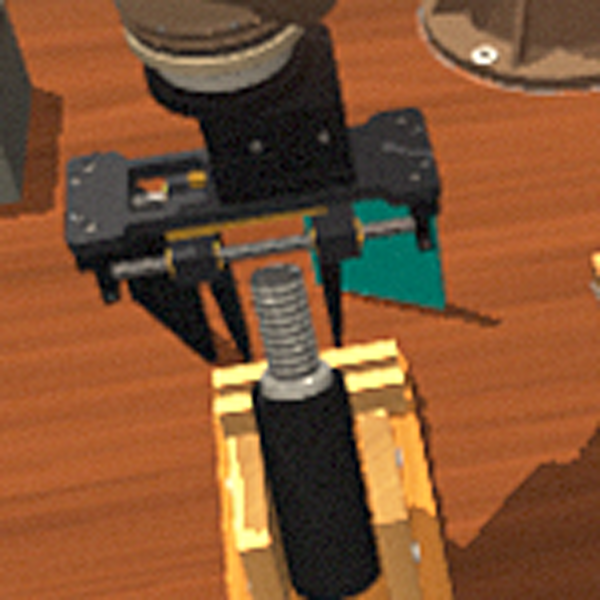

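```bash
python3 - <<'E'
from h import *
f=load("scene7.npz");P=cloud(f)
def pr(p):
    q=cv2.projectPoints(np.array(p,float).reshape(-1,1,3),np.array(f["rvec"]),np.array(f["tvec"]),np.array(f["mtx"]),np.array([float(f["k1"]),0,0,0]))[0].reshape(-1,2)
    return (q-[150,110])*4
print(pr([[.568,-.2456,.17],[.568,-.2236,.17],[.568,-.2676,.17],[.558,-.2465,.2139],[.5688,-.2462,.1857]]))
m=(P[...,0]>.5)&(P[...,0]<.62)&(P[...,1]>-.32)&(P[...,1]<-.17)&(P[...,2]>.172)&(P[...,2]<.235)
q=P[m]; dark=f["frame"][m].max(1)<60
d=q[dark]
for z in(.175,.19,.205,.22):
    k=(abs(d[:,2]-z)<.007); a=d[k]; 
    for s,nm in((a[:,1]>-.2456,"L"),(a[:,1]<-.2456,"R")):
        if s.sum(): print(z,nm,s.sum(),a[s].min(0).round(4),a[s].max(0).round(4))
E
```

```text
[[289.25308998 340.444384  ]
 [329.28461769 334.49754559]
 [248.87631281 346.44251838]
 [273.19929248 269.84467602]
 [283.54263707 321.09757253]]
0.175 L 4 [ 0.5775 -0.2213  0.1732] [ 0.5813 -0.2194  0.1811]
0.175 R 8 [ 0.5796 -0.2729  0.174 ] [ 0.5828 -0.2672  0.1818]
0.19 L 10 [ 0.5784 -0.2213  0.185 ] [ 0.5805 -0.2171  0.1966]
0.19 R 16 [ 0.5771 -0.273   0.1846] [ 0.5832 -0.2663  0.1967]
0.205 L 17 [ 0.578  -0.2213  0.1984] [ 0.5812 -0.2151  0.2115]
0.205 R 22 [ 0.5767 -0.2753  0.1989] [ 0.5827 -0.2665  0.2119]
0.22 L 23 [ 0.5745 -0.2221  0.2132] [ 0.5811 -0.2131  0.2262]
0.22 R 30 [ 0.5639 -0.2772  0.214 ] [ 0.5835 -0.2664  0.227 ]
```

The projected TCP and finger tips match the picture: the fingers straddle the handle. I'll close gently and watch the side force.

```bash
python3 -m creep '[{"grip":36,"tx":0.0005,"ty":0.0005,"tz":0,"spin":0},{"grip":32,"tx":0.0005,"ty":0.0005,"tz":0,"spin":0},{"grip":29,"tx":0.0005,"ty":0.0005,"tz":0,"spin":0},{"grip":25,"tx":0.0005,"ty":0.0005,"tz":0,"spin":0},{"grip":25,"tx":0.0005,"ty":0.0005,"tz":0,"spin":0}]' 4; python3 d.py .5676 -.2462 .17 -88.3
```

```text
t: 10.65
eef_pos: [0.5679, -0.2465, 0.1701]
ee_rot: [-90.2, 0.3, -88.1]
contact_force: [-1.4, -1.6, 2.1]
gripper_width: 0.0281
t 10.65 pos [ 0.5679 -0.2465  0.1701] rot [-90.2009   0.2626 -88.1268] F [-1.3922 -1.6245  2.055 ] w 0.0281 q [-29.6  30.4  92.8   0.1  57.1  58.4]
delta tx ty tz [-0.0003  0.0001 -0.0003] spin 0.003
```

```bash
python3 -m creep '[{"grip":20,"tx":0,"ty":0,"tz":0,"spin":0},{"grip":20,"tx":0,"ty":0,"tz":0,"spin":0}]' 4;python3 -m creep '[{"grip":10,"tx":0,"ty":0,"tz":0,"spin":0},{"grip":10,"tx":0,"ty":0,"tz":0,"spin":0}]' 25; python3 -m creep '[{"grip":10,"tx":0,"ty":0,"tz":0,"spin":0},{"grip":10,"tx":0,"ty":0,"tz":0,"spin":0}]' 40;python3 d.py .5676 -.2462 .17 -88.3
```

```text
t: 10.85
eef_pos: [0.5679, -0.2465, 0.1702]
ee_rot: [-90.2, 0.3, -88.1]
contact_force: [-1.8, -1.7, 1.9]
gripper_width: 0.0283
t: 11.05
eef_pos: [0.5679, -0.2466, 0.1702]
ee_rot: [-90.2, 0.3, -88.1]
contact_force: [-0.6, -2.6, 1.8]
gripper_width: 0.0274
t: 11.25
eef_pos: [0.5679, -0.2466, 0.1702]
ee_rot: [-90.2, 0.3, -88.1]
contact_force: [-1.8, -1.2, 0.5]
gripper_width: 0.0272
t 11.25 pos [ 0.5679 -0.2466  0.1702] rot [-90.1978   0.254  -88.1291] F [-1.7502 -1.2174  0.4813] w 0.0272 q [-29.6  30.4  92.8   0.1  57.1  58.4]
delta tx ty tz [-0.0004  0.0002 -0.0003] spin 0.003
```

```bash
cat > a.py <<'E'
import sys,numpy as np
from workcell import env
from scipy.spatial.transform import Rotation as R
np.set_printoptions(precision=4,suppress=True)
c=np.radians(1.7);s20,c20=np.sin(np.radians(20)),np.cos(np.radians(20))
ax=np.array([-s20*np.cos(c),-s20*np.sin(c),c20])
p0=np.array([.5679,-.2466,.1702])
s=env.read_state();r=R.from_euler('xyz',s["ee_rot"],degrees=True)
d=s["eef_pos"]-p0;t=d@ax
print("t",s["t"],"along",round(t,4),"off",(d-t*ax).round(4),"rot",s["ee_rot"],"F",s["contact_force"],"T",s["wrist_torque"],"w",s["gripper_width"])
F=s["contact_force"];print("F along",F@ax,"perp",F-(F@ax)*ax)
for k in map(float,sys.argv[1:]): print(k,"tool delta",r.inv().apply(p0+k*ax-s["eef_pos"]))
E
python3 a.py .01 .02 .07
```

```text
t 11.25 along -0.0 off [ 0. -0.  0.] rot [-90.1978   0.254  -88.1291] F [-1.7502 -1.2174  0.4813] T [-0.4071  0.1785 -0.0355] w 0.027191379460362517
F along 1.0629743984067856 perp [-1.3868 -1.2066 -0.5176]
0.01 tool delta [-0.0001 -0.0094 -0.0035]
0.02 tool delta [-0.0001 -0.0188 -0.0069]
0.07 tool delta [-0.0004 -0.0657 -0.0242]
```

```bash
python3 -m creep '[{"grip":10,"tx":0,"ty":-0.0019,"tz":-0.0007,"spin":0},{"grip":10,"tx":0,"ty":-0.0038,"tz":-0.0014,"spin":0},{"grip":10,"tx":0,"ty":-0.0056,"tz":-0.0021,"spin":0},{"grip":10,"tx":0,"ty":-0.0075,"tz":-0.0028,"spin":0},{"grip":10,"tx":-0.0001,"ty":-0.0094,"tz":-0.0035,"spin":0}]' 40; python3 a.py .01 .02 .03
```

```text
t: 11.75
eef_pos: [0.5643, -0.2466, 0.1797]
ee_rot: [-90.2, 0.3, -88.1]
contact_force: [1.0, -0.6, -5.7]
gripper_width: 0.0273
t 11.75 along 0.0101 off [-0.0001  0.0001 -0.    ] rot [-90.2126   0.2664 -88.1252] F [ 1.0431 -0.6229 -5.6567] T [-0.3849 -0.1419 -0.0897] w 0.027327813609637583
F along -5.665832398215 perp [-0.8938 -0.6804 -0.3325]
0.01 tool delta [0.0001 0.0001 0.0002]
0.02 tool delta [ 0.0001 -0.0093 -0.0033]
0.03 tool delta [ 0.     -0.0187 -0.0067]
```

The load is about 5 N of weight with almost no side force, so I'll carry on in small steps.

```bash
python3 -m creep '[{"grip":10,"tx":0,"ty":-0.0037,"tz":-0.0013,"spin":0},{"grip":10,"tx":0,"ty":-0.0075,"tz":-0.0027,"spin":0},{"grip":10,"tx":0,"ty":-0.0112,"tz":-0.004,"spin":0},{"grip":10,"tx":0,"ty":-0.015,"tz":-0.0054,"spin":0},{"grip":10,"tx":0,"ty":-0.0187,"tz":-0.0067,"spin":0}]' 40; python3 a.py .03 .05 .07;python3 - <<'E'
from workcell import env
from h import *
for n in("scene",):
    f=env.grab_frame(n);np.savez(n+"8.npz",**f)
    c=f["frame"][110:260,150:300]
    cv2.imwrite(f"pics/{n}8.png",cv2.resize(c[...,::-1],None,fx=4,fy=4,interpolation=cv2.INTER_CUBIC))
E
```

```text
t: 12.25
eef_pos: [0.5575, -0.2468, 0.1988]
ee_rot: [-90.2, 0.3, -88.1]
contact_force: [0.5, -0.9, -4.7]
gripper_width: 0.0273
t 12.25 along 0.0304 off [-0.      0.0001 -0.    ] rot [-90.2185   0.2711 -88.1263] F [ 0.4567 -0.9178 -4.6592] T [-0.1636 -0.0713 -0.011 ] w 0.027268943132116204
F along -4.525059532750626 perp [-1.0903 -0.9637 -0.4071]
0.03 tool delta [0.0001 0.0004 0.0002]
0.05 tool delta [-0.     -0.0184 -0.0068]
0.07 tool delta [-0.0001 -0.0372 -0.0137]
```

View pics/scene8.png

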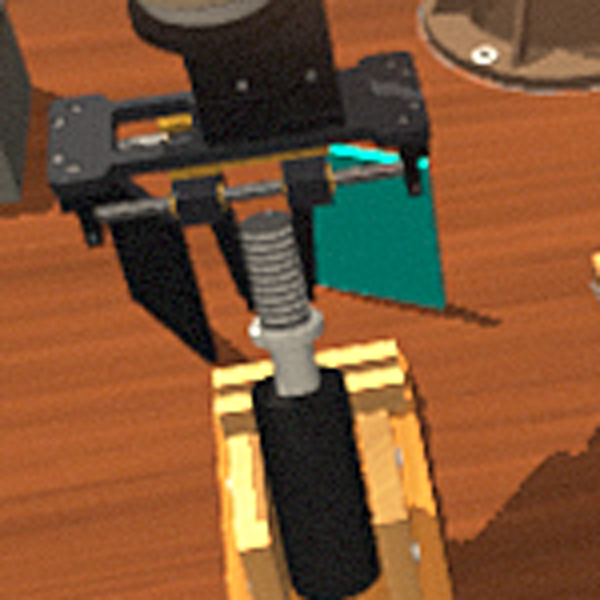

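The collar (285,330 in the crop) has risen about 30 mm above the mouth (300,380), with the shaft showing and still in line.

```bash
python3 -m creep '[{"grip":10,"tx":0,"ty":-0.0037,"tz":-0.0014,"spin":0},{"grip":10,"tx":0,"ty":-0.0075,"tz":-0.0027,"spin":0},{"grip":10,"tx":0,"ty":-0.0112,"tz":-0.0041,"spin":0},{"grip":10,"tx":0,"ty":-0.0149,"tz":-0.0055,"spin":0},{"grip":10,"tx":0,"ty":-0.0184,"tz":-0.0068,"spin":0}]' 40; python3 a.py .06 .07
```

```text
t: 12.8
eef_pos: [0.5506, -0.2471, 0.2181]
ee_rot: [-90.2, 0.3, -88.1]
contact_force: [-1.1, 0.0, -4.3]
gripper_width: 0.0276
t 12.8 along 0.0509 off [0.0001 0.     0.    ] rot [-90.1984   0.2638 -88.1259] F [-1.1181  0.0385 -4.2799] T [-0.0016  0.0692 -0.0062] w 0.027587510960504335
F along -3.6399539857153127 perp [-2.3625  0.0015 -0.8595]
0.06 tool delta [-0.0001 -0.0085 -0.0032]
0.07 tool delta [-0.0001 -0.0179 -0.0067]
```

```bash
python3 -m creep '[{"grip":10,"tx":0,"ty":-0.003,"tz":-0.0011,"spin":0},{"grip":10,"tx":0,"ty":-0.0065,"tz":-0.0024,"spin":0},{"grip":10,"tx":0,"ty":-0.0105,"tz":-0.0039,"spin":0},{"grip":10,"tx":0,"ty":-0.0145,"tz":-0.0054,"spin":0},{"grip":10,"tx":0,"ty":-0.0174,"tz":-0.0065,"spin":0}]' 40;  python3 -m creep '[{"grip":10,"tx":0,"ty":0,"tz":0,"spin":0},{"grip":10,"tx":0,"ty":0,"tz":0,"spin":0}]' 40; python3 a.py .07;python3 - <<'E'
from workcell import env
from h import *
np.set_printoptions(precision=4,suppress=True)
for n in("scene","top"):
    f=env.grab_frame(n);np.savez(n+"9.npz",**f)
    c=f["frame"][110:260,150:300] if n=="scene" else f["frame"][130:270,150:480]
    cv2.imwrite(f"pics/{n}9.png",cv2.resize(c[...,::-1],None,fx=4 if n=="scene" else 2.4,fy=4 if n=="scene" else 2.4,interpolation=cv2.INTER_CUBIC))
f=load("scene9.npz")
ax=np.array([-.3419,-.0101,.9397]);m=np.array([.5818,-.2458,.15])
q=cv2.projectPoints(np.array([m,m+.011*ax,m+.015*ax,m+.019*ax,m+.07*ax,m+.078*ax]),np.array(f["rvec"]),np.array(f["tvec"]),np.array(f["mtx"]),np.array([float(f["k1"]),0,0,0]))[0].reshape(-1,2)
print((q-[150,110])*4)
E
```

```text
t: 13.3
eef_pos: [0.544, -0.2474, 0.236]
ee_rot: [-90.2, 0.3, -88.1]
contact_force: [0.7, -1.1, -4.7]
gripper_width: 0.0272
t: 13.5
eef_pos: [0.544, -0.2474, 0.236]
ee_rot: [-90.2, 0.3, -88.1]
contact_force: [0.4, 0.0, -5.3]
gripper_width: 0.0276
t 13.5 along 0.07 off [ 0.     -0.0001  0.    ] rot [-90.1871   0.2598 -88.1283] F [ 0.4475  0.0419 -5.3099] T [ 0.053   0.0618 -0.0146] w 0.027612386181227085
F along -5.143068464171164 perp [-1.3107 -0.0103 -0.477 ]
0.07 tool delta [-0.0001  0.     -0.    ]
[[296.1665 382.9808]
 [292.57   365.3094]
 [291.2523 358.8347]
 [289.9293 352.3338]
 [272.5781 267.0777]
 [269.7726 253.2924]]
```

View pics/scene9.png

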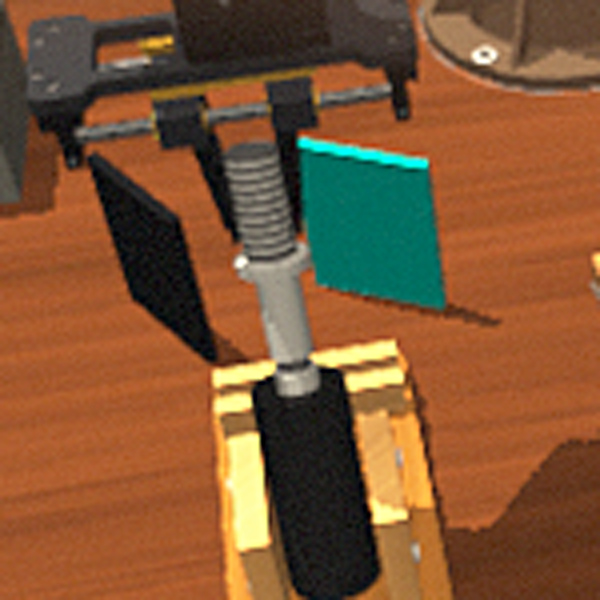

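View pics/top9.png

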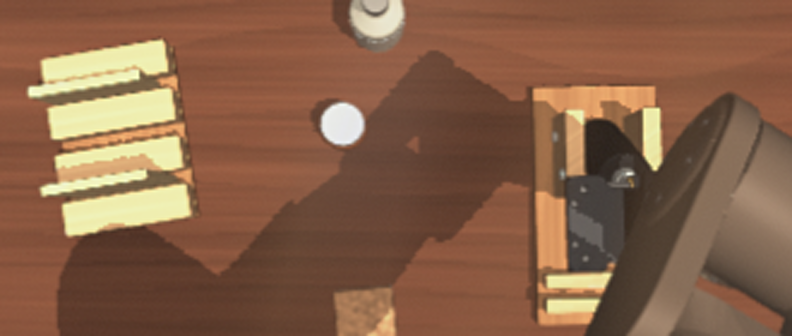

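The groove shows as a dark ring at about (293,362). A point 15 mm above the mouth projects to (291,359), so the draw is right. The top view shows the board and the spare upright in their slots, and the jar, bottle and block where they were. I'll measure once more and hand in.

```bash
python3 -m creep '[{"grip":10,"tx":0,"ty":0,"tz":0,"spin":0},{"grip":10,"tx":0,"ty":0,"tz":0,"spin":0},{"grip":10,"tx":0,"ty":0,"tz":0,"spin":0}]'; python3 - <<'E'
from h import *
A=cloud(load("top0.npz"));B=cloud(load("top9.npz"))
for n,x,y,lo in(("glue",.737,-.017,.1),("jar",.6375,.02,.045),("spare",.672,.266,.06),("board",.575,.244,.06)):
    for P in(A,B):
        m=(abs(P[...,0]-x)<.04)&(abs(P[...,1]-y)<.065)&(P[...,2]>lo); print(n,m.sum(),P[m].mean(0).round(4) if m.any() else None)
f=load("top9.npz")
E
python3 a.py .07; python3 - <<'E'
from workcell import env
print(env.finish_job())
E
```

```text
t: 13.9
eef_pos: [0.544, -0.2474, 0.2357]
ee_rot: [-90.2, 0.3, -88.1]
contact_force: [-0.3, -0.6, -5.4]
gripper_width: 0.0277
glue 202 [ 0.7444 -0.0141  0.1236]
glue 198 [ 0.7449 -0.014   0.124 ]
jar 252 [0.6389 0.0199 0.0599]
jar 251 [0.6387 0.0197 0.0599]
spare 354 [0.6711 0.2651 0.0929]
spare 351 [0.6709 0.2658 0.093 ]
board 0 None
board 323 [0.5741 0.2385 0.1239]
t 13.9 along 0.0697 off [-0.     -0.0001 -0.    ] rot [-90.2043   0.2682 -88.1284] F [-0.3386 -0.6067 -5.3749] T [-0.0429  0.0365  0.0073] w 0.027711134131175222
F along -4.928820280804341 perp [-2.0236 -0.6567 -0.7433]
0.07 tool delta [-0.0001 -0.0003 -0.0001]
the job is handed in; nothing more can be done
None
```

The job is done and handed in at 13.9 s of the 64 s. `finish_job` gives no verdict, so what follows rests on my own checks.

- **Board:** I lifted the guard board out of the cradle slot and lowered it into the rack slot at x = −50 mm without contact, then let go. Its upper edge is at z ≈ 0.142 m, which means it is on the slot floor. It stands upright and matches the rack's yaw of about 10°.
- **Gauge:** I gripped it by the handle at a 40 N setting and drew it 70 mm along the bore. The path strayed at most about 0.1 mm from the 20° axis. The groove appeared where a point 15 mm above the mouth should be. At the end it was held still, with about 5 N of load along the bore (roughly its weight) and about 2 N of sideways force.
- **Things not to be moved:** The bottle, jar and spare board moved less than 1 mm between the first and last measurements. I only checked the sanding block by eye in the last top view, where it looked undisturbed.

No check failed or disagreed. One move was refused because its rows lacked a key; nothing moved, and I sent it again in full. I did not measure the gauge's final angle to the bore, but the tube's play allows about 2° at most, against a limit of 3.4°.

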